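# Walk the cocoa butter keg onto its warming mat

## Task

The big steel keg of cocoa butter stands half off its round black warming mat; walk it on without lifting it clear of the table. Take it by the bridge handle, lean it onto its left edge (left as you look from the keg to the mat) and swing its right side forward round that edge, then lean it onto its right edge and swing its left side forward, one step each, so that it ends centred on the mat. Set it down flat and let go.

Things in the scene. Friction and masses are not known exactly. Their poses are not given: they have to be found in the camera images.
- keg: Larger of two steel tins with bridge handle (the smaller, 72 mm wide, is a bystander): 110 mm diameter, lid top at 110 mm, about 0.9 kg, centre of mass about mid height. Origin: centre of underside; z up; x along the handle bar, roughly towards the mat; y left. Bar: 64 mm long in x, 12 thick in y, 135 to 153 mm above the underside, centred on the axis, its posts 26 mm either side, open below.
- warming_mat: Flat round black mat, 140 mm diameter, 1 mm thick, fixed; it has no edge to catch on, the keg rests on it at table height. Origin: mat centre at table height; x points away from the keg to the small black connector block (34 x 30 x 12 mm) that begins 67 mm from the centre. The keg's centre starts 78 to 92 mm from the mat's, on its -x side.
- keg_left (a point): Point on the keg's bottom edge at its left (keg +y), 55 mm from its axis; at table height while it stands flat.
- keg_right (a point): Point on the keg's bottom edge at its right (keg -y), 55 mm from its axis; at table height while it stands flat.
Mind the look-alikes: they are no part of the job. What is shaped like the keg but turquoise is not meant.

How it is judged:
On the way, in this order (a step that is already met when the one before it is completed fails the run):
1. the keg leans on its left edge (right side raised over 10 mm, left side down within 8 mm) and has been swung at least 0.3 rad and 25 mm round it (height (world z) of keg_right above 0.01 m and height (world z) of keg_left below 0.008 m and angle between the x axis of keg and the x axis of warming_mat, either way round above 0.3 rad and distance of keg from where it was at the start of the episode above 0.025 m), for 0.1 s.
2. the keg leans on its right edge (left side raised over 10 mm, right side down within 8 mm) and has been swung back to within 0.35 rad of the mat's line and 25 mm of its centre (height (world z) of keg_left above 0.01 m and height (world z) of keg_right below 0.008 m and angle between the x axis of keg and the x axis of warming_mat, either way round below 0.35 rad and horizontal distance between keg and warming_mat below 0.025 m), for 0.1 s.
At the end, for the whole second after the job is handed in: the keg stands flat and at rest on the mat, its centre within 18 mm of the mat's centre (horizontal distance between keg and warming_mat below 0.018 m and angle between keg's own z axis and vertical below 0.03 rad and height (world z) of keg below 0.004 m and linear speed of keg below 0.02 m/s); the robot touches nothing.
It fails at once if the keg is lifted clear: both sides of its bottom edge more than 14 mm up (height (world z) of each of keg_left, keg_right above 0.014 m).
It fails at once if the keg is tipped by more than 40 degrees (angle between keg's own z axis and vertical above 0.7 rad).
It also fails if it takes over 40 s, if anything falls off the work surface, if the arm or the gripper's body presses on something with over 40 N, if the wrist force passes 120 N, or if a joint passes its speed limit or range.

## Robot

A 7-joint arm with a two-finger parallel gripper is mounted at the origin on a cart in front of the work surface, level with it; the furniture and walls round the work are solid. World frame = base frame: x ahead of the robot, y to its left, z up, the work surface at z = 0. Lengths are in m, angles in rad, forces in N, time in s.
With the tool pointing down it reaches from about 0.4 to 0.9 m from the base axis. Payload 5.5 kg.
Tool frame: the origin (TCP) lies midway between the tips of the shut fingers; the grasp point (between the pads) lies 19 mm behind it (r.grip_point_offset is the distance from the TCP to the grasp point, in m); z points along the fingers, y is the line along which they close (so a half turn about z gives the same grasp; the last joint's range is limited). The gripper opens to 85 mm and grips with 20 to 120 N. Pads are 22 mm wide; open, the fingers measure 114 mm over their backs; the gripper's body (76 mm by 85 mm) begins 54 mm behind the grasp point. The pads swing forward as they close: fully open they stand 13 mm farther back than shut.
Start: joints at [1.559, 0.501, -0.427, 1.55, 0.221, 1.138, -0.21], TCP at [0.176, -0.626, 0.231] pointing down, gripper open.
Joint ranges: [-2.88, 2.88], [-0.31, 2.03], [-1.54, 1.56], [0.2, 2.42], [-1.41, 4.55], [0.19, 2.02], [-2.57, 2.57]. Speed limits (rad/s): [2.57, 2.57, 3.14, 3.14, 3.14, 3.14, 3.14].

## Interface

Orientations are given as a rotation vector (axis times angle).
In Python, from station import r, cams, ticket, finder gives the robot as it stands.
- The arm moves only by the tool drive_tool, never from a script. Its argument "moves" is a list of rows, each an object of numbers: "ax", "ay", "az": the turn, a rotation vector about the tool's x, y, z in degrees; "dx", "dy", "dz": the shift along the tool's x, y, z in m; "hand": the closure, from 0 (fully open) to 1 (shut). In form: [{"ax": .., "ay": .., "az": .., "dx": .., "dy": .., "dz": .., "hand": ..}, ...]. A call has 1 to 20 rows; each row shifts and turns the commanded pose from where the row before left it, along the tool's axes as they then stand; what a row does not reach is not made up. A row lasts 1/10 s, in which the tool goes at most 50 mm and 8.59 degrees, less where a joint would pass 70% of its speed; a pose out of reach is approached as far as the arm can. A call with a gripper value outside its range is refused whole. The fingers move at their own pace and stop on an object; "squeeze" is the grip in N (left out, the last holds). Time passes only in rows, so rows that do not move let the fingers close. It gives the time, the measured TCP pose, the force, the opening and the grip force at its end, in the units of the state.
- r.sense(): the state, without advancing time (a new reading comes with each control period).
- cams.read_camera(name): name is "side" or "top" or "wrist"; returns (picture, depth): 400x640x3 uint8, red, green, blue; 400x640 float32, m along the optical axis (not along the pixel's ray), 0 where there is no reading.
- cams.camera_params(name): a dict with "fx", "fy", "cx", "cy" (pixels), "k1" (the pictures are not rectified: a ray, as slopes to the right and down, at radius r is drawn at 1 + k1 r^2 times it, then the intrinsics apply), "xyz" and "rotation" of the camera in the world. Camera axes: x right, y down, z forward; pixel columns grow to the right and rows downward; lengths in m; the calibration is good to about 2 mm. A picture is of the moment at which its call begins: read the wrist's pose just before it. camera_params takes no time and is no camera call; for the wrist camera it gives the pose at the moment of the call.
- ticket.hand_in(): hands the job in; it is judged then, once.
Trained networks look in the newest picture that a camera, given by its name, has taken for a name from the list of things; names that differ only in an ending like _2 or _b are one class to them, and where a whole thing is asked for, a point or a joint stands for the part that bears it (a point fixed in the world has none). Each returns a list of dicts, best first, with "conf" (0 to 1); they miss things now and then, are a little off and sometimes report something else, mostly with a low value. They report only what shows in the picture. A call takes as long as a camera call. They do not tell look-alikes from the thing itself.
- finder.recognise(label, camera): "at" ([x, y, z] in m, in world coordinates, good to about 4 mm: the middle of the surface that is visible of it).
- finder.spot_point(label, camera): "at" ([x, y, z] in m, in world coordinates, good to about 4 mm: a listed point, or the origin of a listed thing).
The state is a dict: "t": time; "joint_pos": joint angles; "joint_vel": joint speeds; "tau": joint torques, N m; "eef_pos": TCP position; "orientation": TCP orientation; "wrist_force": force on the tool from outside, world axes, zero at the start; "moment": the same for the moment, N m; "opening": opening from 0.0 (shut) to 1.0 (fully open); "finger_force": force on a finger pad.
Only numpy, scipy, OpenCV 4.12 (cv2) and the standard library are available. Lean on these libraries where they do the work, as an engineer would, in place of code of your own. Each camera call takes 0.05 s, during which the arm holds its last target. There are 200 camera calls.

## Working session

There is one attempt and no reset: what is moved stays moved. The work goes in short steps, Python scripts to look and compute and a tool call to move; the robot and the scene stay as the last step left them, time stands still between calls to the robot, and variables do not carry over. Pictures are saved under pics/ and viewed, at most 10 in all, crops included, and the job is handed in when it is done.

Besides the shell and the picture viewer there is one more tool, called after "Call:" as name(argument=value, ...) on one line, values as JSON. drive_tool: Moves the arm, as the interface text tells. Its arguments: {"type":"object","properties":{"moves":{"type":"array","items":{"type":"object","properties":{"ax":{"type":"number"},"ay":{"type":"number"},"az":{"type":"number"},"dx":{"type":"number"},"dy":{"type":"number"},"dz":{"type":"number"},"hand":{"type":"number"}}}},"squeeze":{"type":"number"}},"required":["moves"]}

```bash
ls; mkdir -p pics; python3 - <<'E'
from station import r,cams,ticket,finder
import cv2,numpy as np
s=r.sense();print(s['t'],s['eef_pos'],s['orientation'],s['wrist_force'],r.grip_point_offset)
ims=[]
for c in ('top','side'):
    p,d=cams.read_camera(c);ims.append(p)
    for l in ('keg','warming_mat'):
        print(c,l,[(np.round(x['at'],3),round(x['conf'],2)) for x in finder.spot_point(l,c)[:4]])
for c,i in zip(('top','side'),ims): cv2.imwrite(f'pics/{c}0.png',i[:,:,::-1])
print(r.sense()['t'])
E
```

```text
pics
0.0 [ 0.17609245 -0.62496117  0.23025417] [-3.11007278e+00 -4.30008508e-01  3.62468978e-04] [-0.28925369 -0.58084268  0.45630032] 0.0187
top keg [(array([ 0.329, -0.169,  0.004]), 0.85), (array([ 0.465, -0.044,  0.001]), 0.61)]
top warming_mat [(array([ 0.55 , -0.058, -0.   ]), 0.9)]
side keg [(array([ 0.328, -0.174, -0.004]), 0.95), (array([ 0.47 , -0.041, -0.002]), 0.55)]
side warming_mat [(array([ 0.545, -0.052, -0.002]), 0.58)]
0.3
```

View pics/top0.png

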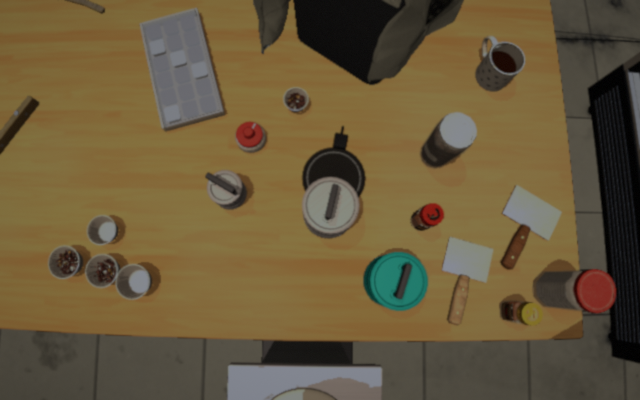

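View pics/side0.png

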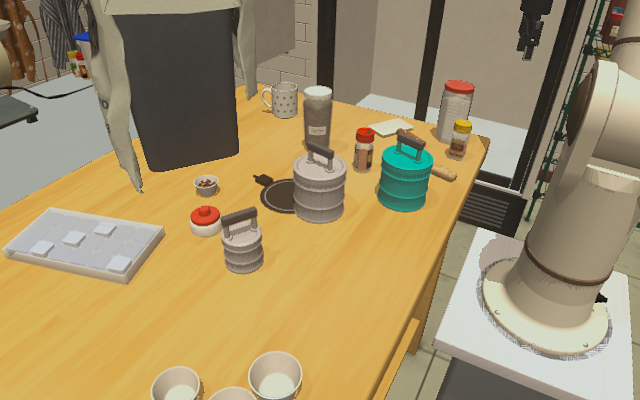

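Candidates in the top view: the large steel tin at (330,207), the small steel tin at (225,188) and the turquoise one at (397,280). The large steel tin is the keg: it is steel, the wider of the two steel tins, and it overlaps the black mat at (333,175). I'll confirm with a crop and measure.

```bash
cat > h.py <<'E'
from station import r,cams,ticket,finder
import cv2,numpy as np
from scipy.spatial.transform import Rotation as R
def cloud(c):
    p=cams.camera_params(c); im,d=cams.read_camera(c)
    K=np.array([[p['fx'],0,p['cx']],[0,p['fy'],p['cy']],[0,0,1.]])
    v,u=np.mgrid[:400,:640]
    n=cv2.undistortPoints(np.stack([u,v],-1).reshape(-1,1,2).astype(float),K,np.array([p['k1'],0,0,0.])).reshape(400,640,2)
    P=np.dstack([n,np.ones((400,640))])*d[...,None]
    Rm=np.array(p['rotation']); Rm=Rm if Rm.shape==(3,3) else R.from_rotvec(Rm).as_matrix()
    W=P@Rm.T+np.array(p['xyz']); W[d==0]=np.nan
    return im,W
E
python3 - <<'E'
from h import *
im,W=cloud('top')
cv2.imwrite('pics/c1.png',cv2.resize(im[110:250,270:400],None,fx=4,fy=4,interpolation=2)[:,:,::-1])
x,y,z=W[...,0],W[...,1],W[...,2]
near=np.hypot(x-.466,y+.043)<.07
b=W[near&(z>.128)]; print(len(b),np.median(b[:,2]),b[:,2].max())
rect=cv2.minAreaRect(b[:,:2].astype(np.float32));print('bar',rect)
e=np.linalg.eigh(np.cov(b[:,:2].T));print(b[:,:2].mean(0),e[0]**.5,np.arctan2(e[1][1,1],e[1][0,1]))
l=W[near&(z>.09)&(z<.122)];print('lid',len(l),cv2.minEnclosingCircle(l[:,:2].astype(np.float32)),np.median(l[:,2]))
dark=(im.max(2)<60)&(abs(z)<.016)&(np.hypot(x-.55,y+.055)<.13)
m=W[dark];np.save('m.npy',m);print('mat',len(m),m.min(0),m.max(0))
md=m[(m[:,2]<.006)]
from scipy.optimize import least_squares
# outer contour
cs=cv2.findContours(dark.astype(np.uint8),0,1)[0];c=max(cs,key=len)[:,0];cp=W[c[:,1],c[:,0]]
cp=cp[np.hypot(cp[:,0]-.466,cp[:,1]+.043)>.075]
f=least_squares(lambda q:np.hypot(cp[:,0]-q[0],cp[:,1]-q[1])-.07,[.547,-.055],loss='soft_l1',f_scale=.002);print('fit',f.x,np.round(np.sort(f.fun)[::6],4))
t=m[np.hypot(m[:,0]-f.x[0],m[:,1]-f.x[1])>.075];print('conn',len(t),t.mean(0))
for l in('keg_left','keg_right'):print(l,[(np.round(q['at'],3),q['conf']) for q in finder.spot_point(l,'top')[:3]])
print(r.sense()['t'], r.sense()['joint_pos'])
E
```

```text
230 0.1521708646972726 0.15557653018947426
bar ((0.46947938203811646, -0.04385584592819214), (0.011874382384121418, 0.06398852169513702), 76.92931365966797)
[ 0.46810518 -0.04349236] [0.00340834 0.0184231 ] 2.91964090933265
lid 2332 ((0.46979647874832153, -0.04393044859170914), 0.05512993037700653) 0.1072824954733787
mat 1819 [ 0.50976283 -0.12317079 -0.00479113] [0.66422831 0.0115334  0.01513355]
fit [ 0.56977596 -0.06216973] [-0.0519 -0.0497 -0.0454 -0.04   -0.0327 -0.0253 -0.0237 -0.0227 -0.022
 -0.0209 -0.02   -0.0184 -0.0172 -0.0159 -0.0151 -0.0134 -0.0115 -0.0108
 -0.0095 -0.0086 -0.007  -0.0066 -0.0056 -0.0049 -0.004  -0.0031 -0.0022
 -0.0017 -0.0006  0.0002  0.0015  0.0018  0.0028  0.0044  0.0051  0.0058
  0.0065  0.0072  0.0099  0.0122  0.0166  0.0251]
conn 60 [ 0.5698063  -0.02556277  0.00329388]
keg_left [(array([0.482, 0.013, 0.004]), 0.93), (array([ 0.344, -0.121,  0.003]), 0.69)]
keg_right [(array([ 0.462, -0.096,  0.001]), 0.62)]
0.45 [ 1.55919905  0.50095428 -0.42693896  1.55048203  0.22078961  1.13829078
 -0.21035322]
```

View pics/c1.png

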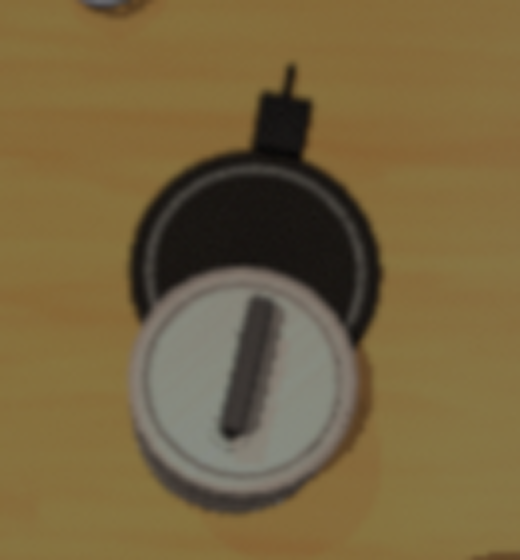

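The crop shows the steel tin's lid centred at about crop (247,378), half over the black mat at about (255,272). Its bar points towards the connector at (282,125), so this is the keg. Next, refining the mat.

```bash
python3 - <<'E'
from h import *
from scipy.optimize import least_squares
im,W=cloud('top')
x,y,z=W[...,0],W[...,1],W[...,2]
k=np.array([.4695,-.0439])
# angular edge scan: mat boundary along rays in pixel space from (333.9,173)
g=im.max(2).astype(float); pts=[]
c0=np.array([333.9,176.]); 
for a in np.deg2rad(np.r_[-178:-95:4,-68:0:4]):
    rr=np.arange(24,40,.25); u=c0[0]+rr*np.cos(a); v=c0[1]+rr*np.sin(a)
    pr=cv2.remap(g.astype(np.float32),u[None].astype(np.float32),v[None].astype(np.float32),1)[0]
    i=np.argmax(np.gradient(pr)); pts.append((u[i],v[i]))
pts=np.array(pts,np.float32)
W2=np.array([W[int(round(b)),int(round(a))]for a,b in pts])
# intersect rays with z=0 plane exactly
p=cams.camera_params('top');K=np.array([[p['fx'],0,p['cx']],[0,p['fy'],p['cy']],[0,0,1.]])
Rm=np.array(p['rotation']); Rm=Rm if Rm.shape==(3,3) else R.from_rotvec(Rm).as_matrix()
def floor(q,h=0):
    n=cv2.undistortPoints(np.array(q,np.float32).reshape(-1,1,2),K,np.array([p['k1'],0,0,0.])).reshape(-1,2)
    d=np.c_[n,np.ones(len(n))]@Rm.T; o=np.array(p['xyz']); return (o+d*((h-o[2])/d[:,2])[:,None])[:,:2]
w=floor(pts)
for rad in(.07,None):
    fn=(lambda q:np.hypot(w[:,0]-q[0],w[:,1]-q[1])-(rad or q[2]))
    f=least_squares(fn,[.547,-.055,.07],loss='soft_l1',f_scale=.002);print(f.x,np.round(np.sort(f.fun)*1e3,1))
m=f.x[:2]
con=floor([[270+282/4,110+125/4]],.012)[0];print('conn',con,np.linalg.norm(con-m),np.arctan2(*(con-m)[::-1]))
print('keg-mat',m-k,np.linalg.norm(m-k),np.arctan2(*(m-k)[::-1]))
s=r.sense();print(np.array(s['orientation']),R.from_rotvec(s['orientation']).as_matrix().round(3),s['eef_pos'])
E
```

```text
[ 0.54736027 -0.05512985  0.07      ] [-2.6 -1.6 -1.1 -1.  -0.9 -0.9 -0.8 -0.8 -0.8 -0.8 -0.8 -0.6 -0.5 -0.5
 -0.5 -0.4 -0.3 -0.3 -0.3 -0.2 -0.1 -0.1  0.1  0.1  0.2  0.4  0.5  0.5
  0.5  0.5  0.5  0.5  0.6  0.7  0.8  0.9  1.   1.6]
[ 0.54877318 -0.05513168  0.06895463] [-1.6 -1.4 -1.1 -1.  -0.6 -0.6 -0.6 -0.5 -0.5 -0.5 -0.3 -0.3 -0.3 -0.3
 -0.3 -0.2 -0.2 -0.1 -0.1 -0.   0.1  0.1  0.2  0.3  0.3  0.3  0.4  0.4
  0.4  0.5  0.5  0.7  0.8  0.9  1.2  1.2  1.2  1.3]
conn [ 0.62790352 -0.0697805 ] 0.0804748333205167 -0.1830504449195322
keg-mat [ 0.07927318 -0.01123168] 0.08006489516654088 -0.14074637570616588
[-3.11193386e+00 -4.30295185e-01 -6.71435792e-05] [[ 0.962  0.271  0.   ]
 [ 0.271 -0.962  0.   ]
 [ 0.    -0.    -1.   ]] [ 0.1763885  -0.62558266  0.23128077]
```

Call:
drive_tool(moves=[{"dz": -0.04,"hand": 0},{"dz": -0.04},{"dz": -0.04},{"dx": 0.0275,"dy": -0.03},{"dx": 0.0275,"dy": -0.03},{"dx": 0.0275,"dy": -0.03},{"dx": 0.0275,"dy": -0.03},{"dx": 0.0275,"dy": -0.03},{"dx": 0.0275,"dy": -0.03},{"dx": 0.0275,"dy": -0.03},{"dx": 0.0275,"dy": -0.03},{"dx": 0.0275,"dy": -0.03},{"dx": 0.0275,"dy": -0.03},{"dx": 0.0275,"dy": -0.03},{"dx": 0.0275,"dy": -0.03},{"dx": 0.0275,"dy": -0.03},{"dx": 0.0275,"dy": -0.03},{"dx": 0.0275,"dy": -0.03},{"dx": 0.0275,"dy": -0.03}])

```text
invalid input
```

Call:
drive_tool(moves=[{"az": 7.2},{"az": 7.2},{"az": 7.1},{"az": 7.1},{}])

```text
invalid input
```

Call:
drive_tool(moves=[{"ax": 0,"ay": 0,"az": 0,"dx": 0,"dy": 0,"dz": -0.04,"hand": 0},{"ax": 0,"ay": 0,"az": 0,"dx": 0,"dy": 0,"dz": -0.04,"hand": 0},{"ax": 0,"ay": 0,"az": 0,"dx": 0,"dy": 0,"dz": -0.04,"hand": 0},{"ax": 0,"ay": 0,"az": 0,"dx": 0.0275,"dy": -0.03,"dz": 0,"hand": 0},{"ax": 0,"ay": 0,"az": 0,"dx": 0.0275,"dy": -0.03,"dz": 0,"hand": 0},{"ax": 0,"ay": 0,"az": 0,"dx": 0.0275,"dy": -0.03,"dz": 0,"hand": 0},{"ax": 0,"ay": 0,"az": 0,"dx": 0.0275,"dy": -0.03,"dz": 0,"hand": 0},{"ax": 0,"ay": 0,"az": 0,"dx": 0.0275,"dy": -0.03,"dz": 0,"hand": 0},{"ax": 0,"ay": 0,"az": 0,"dx": 0.0275,"dy": -0.03,"dz": 0,"hand": 0},{"ax": 0,"ay": 0,"az": 0,"dx": 0.0275,"dy": -0.03,"dz": 0,"hand": 0},{"ax": 0,"ay": 0,"az": 0,"dx": 0.0275,"dy": -0.03,"dz": 0,"hand": 0},{"ax": 0,"ay": 0,"az": 0,"dx": 0.0275,"dy": -0.03,"dz": 0,"hand": 0},{"ax": 0,"ay": 0,"az": 0,"dx": 0.0275,"dy": -0.03,"dz": 0,"hand": 0},{"ax": 0,"ay": 0,"az": 0,"dx": 0.0275,"dy": -0.03,"dz": 0,"hand": 0},{"ax": 0,"ay": 0,"az": 0,"dx": 0.0275,"dy": -0.03,"dz": 0,"hand": 0},{"ax": 0,"ay": 0,"az": 0,"dx": 0.0275,"dy": -0.03,"dz": 0,"hand": 0},{"ax": 0,"ay": 0,"az": 0,"dx": 0.0275,"dy": -0.03,"dz": 0,"hand": 0},{"ax": 0,"ay": 0,"az": 0,"dx": 0.0275,"dy": -0.03,"dz": 0,"hand": 0},{"ax": 0,"ay": 0,"az": 0,"dx": 0.0275,"dy": -0.03,"dz": 0,"hand": 0}])

```text
t: 2.4
eef_pos: [0.4701, -0.0428, 0.3518]
orientation: [3.111, 0.429, 0.001]
wrist_force: [0.0, -0.2, 0.1]
opening: 0.997
finger_force: 0.0
```

Call:
drive_tool(moves=[{"ax": 0,"ay": 0,"az": 7.2,"dx": 0,"dy": 0,"dz": 0,"hand": 0},{"ax": 0,"ay": 0,"az": 7.2,"dx": 0,"dy": 0,"dz": 0,"hand": 0},{"ax": 0,"ay": 0,"az": 7.1,"dx": 0,"dy": 0,"dz": 0,"hand": 0},{"ax": 0,"ay": 0,"az": 7.1,"dx": 0,"dy": 0,"dz": 0,"hand": 0},{"ax": 0,"ay": 0,"az": 0,"dx": 0,"dy": 0,"dz": 0,"hand": 0}])

```text
t: 2.9
eef_pos: [0.4696, -0.0441, 0.3514]
orientation: [3.121, -0.353, 0.001]
wrist_force: [0.2, 0.2, -0.2]
opening: 0.999
finger_force: 0.0
```

```bash
python3 - <<'E'
from h import *
im,W=cloud('wrist')
cv2.imwrite('pics/w1.png',im[:,:,::-1])
x,y,z=W[...,0],W[...,1],W[...,2]
near=np.hypot(x-.4695,y+.044)<.05
b=W[near&(z>.14)&(z<.165)];print(len(b),np.nanmedian(b[:,2]))
print('bar',cv2.minAreaRect(b[:,:2].astype(np.float32)),cv2.minAreaRect(b[:,:2].astype(np.float32))[2])
near=np.hypot(x-.4695,y+.044)<.075
l=W[near&(z>.1)&(z<.118)];print('lid',len(l),cv2.minEnclosingCircle(l[:,:2].astype(np.float32)),np.median(l[:,2]))
s=r.sense();print(s['eef_pos'],R.from_rotvec(s['orientation']).as_matrix().round(3))
E
```

```text
508 0.15287431441846433
bar ((0.4683448374271393, -0.043373823165893555), (0.011313941329717636, 0.06247789040207863), 76.96522521972656) 76.96522521972656
lid 4435 ((0.4673803150653839, -0.04271339625120163), 0.05523531511425972) 0.10781227004626032
[ 0.46962133 -0.04408251  0.35145223] [[ 0.976 -0.22   0.   ]
 [-0.22  -0.976 -0.   ]
 [ 0.     0.    -1.   ]]
```

View pics/w1.png

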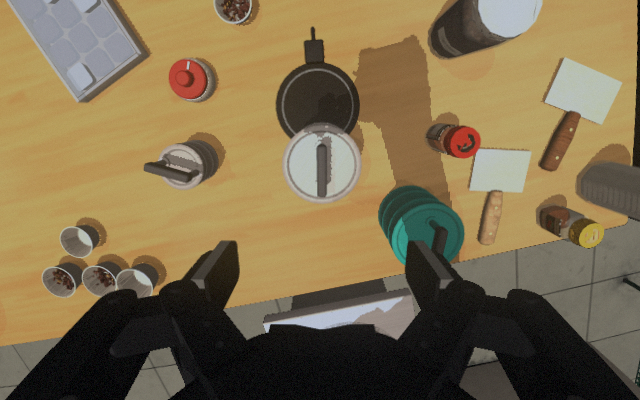

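The wrist view shows the keg at (322,163), the mat at (318,98), its connector at (314,45), and the bar aligned between the fingers. Now descending and gripping.

Call:
drive_tool(moves=[{"ax": 0,"ay": 0,"az": 0,"dx": -0.001,"dy": 0,"dz": 0.04,"hand": 0},{"ax": 0,"ay": 0,"az": 0,"dx": 0,"dy": 0,"dz": 0.04,"hand": 0},{"ax": 0,"ay": 0,"az": 0,"dx": 0,"dy": 0,"dz": 0.04,"hand": 0},{"ax": 0,"ay": 0,"az": 0,"dx": 0,"dy": 0,"dz": 0.04,"hand": 0},{"ax": 0,"ay": 0,"az": 0,"dx": 0,"dy": 0,"dz": 0.03,"hand": 0},{"ax": 0,"ay": 0,"az": 0,"dx": 0,"dy": 0,"dz": 0.02,"hand": 0},{"ax": 0,"ay": 0,"az": 0,"dx": 0,"dy": 0,"dz": 0.016,"hand": 0},{"ax": 0,"ay": 0,"az": 0,"dx": 0,"dy": 0,"dz": 0,"hand": 0}])

```text
t: 3.75
eef_pos: [0.467, -0.0438, 0.1235]
orientation: [-3.122, 0.347, 0.006]
wrist_force: [-0.4, 1.2, -0.7]
opening: 1.002
finger_force: 0.0
```

Call:
drive_tool(moves=[{"ax": 0,"ay": 0,"az": 0,"dx": 0,"dy": 0,"dz": 0,"hand": 1},{"ax": 0,"ay": 0,"az": 0,"dx": 0,"dy": 0,"dz": 0,"hand": 1},{"ax": 0,"ay": 0,"az": 0,"dx": 0,"dy": 0,"dz": 0,"hand": 1},{"ax": 0,"ay": 0,"az": 0,"dx": 0,"dy": 0,"dz": 0,"hand": 1},{"ax": 0,"ay": 0,"az": 0,"dx": 0,"dy": 0,"dz": 0,"hand": 1},{"ax": 0,"ay": 0,"az": 0,"dx": 0,"dy": 0,"dz": 0,"hand": 1},{"ax": 0,"ay": 0,"az": 0,"dx": 0,"dy": 0,"dz": 0,"hand": 1},{"ax": 0,"ay": 0,"az": 0,"dx": 0,"dy": 0,"dz": 0,"hand": 1}], squeeze=100)

```text
t: 4.55
eef_pos: [0.4693, -0.0437, 0.1259]
orientation: [-3.122, 0.351, -0.002]
wrist_force: [-0.6, 1.5, 6.5]
opening: 0.119
finger_force: 98.8
```

```bash
cat > plan.py <<'E'
from h import *
from scipy.linalg import logm,expm
def M(p,Rm): T=np.eye(4);T[:3,:3]=Rm;T[:3,3]=p;return T
def keg(psi,phi,P,side): # side +1: pivot is keg_left
    Rm=R.from_euler('ZX',[psi,phi]).as_matrix(); return M(np.r_[P,0]-Rm@[0,.055*side,0],Rm)
def tip(psi,o,side): return np.array(o)+.055*side*np.array([-np.sin(psi),np.cos(psi)])
def row(A,B,n):
    T=np.linalg.inv(A)@B; D=expm(logm(T).real/n)
    return np.r_[np.rad2deg(R.from_matrix(D[:3,:3]).as_rotvec()),D[:3,3]]
def show(name,A,B,n): 
    w=row(A,B,n); print(name,n,'x ax ay az',w[:3].round(2),'d mm',(w[3:]*1e3).round(2))
def tcp(): s=r.sense(); return M(s['eef_pos'],R.from_rotvec(s['orientation']).as_matrix())
E
python3 - <<'E'
from plan import *
k0=np.array([.4687,-.0437]);y0=-.222;kT=np.array([.548,-.0551]);line=-.146;lean=.2
T0=tcp();X=np.linalg.inv(M(np.r_[k0,0],R.from_euler('z',y0).as_matrix()))@T0
y1=line+.65;y2=line-.1
L=tip(y0,k0,1); k1=L-tip(y1,[0,0],1); Rr=tip(y1,k1,-1); k2=Rr-tip(y2,[0,0],-1)
slip=kT-k2; print('k1',k1,'k2',k2,'slip',slip)
A0=keg(y0,0,L,1);A1=keg(y0,-lean,L,1);L1=L+slip/2;B1=keg(y1,-lean,L1,1)
R1=Rr+slip/2;C0=keg(y1,0,R1,-1);C1=keg(y1,lean,R1,-1);R2=R1+slip/2;D1=keg(y2,lean,R2,-1);E1=keg(y2,0,R2,-1)
for nm,a,b,n in(('A',A0,A1,5),('B',A1,B1,12),('C0',B1,C0,5),('C1',C0,C1,5),('D',C1,D1,12),('E',D1,E1,5)):show(nm,a@X,b@X,n)
print(E1[:3,3],B1[:3,3],(A1@X)[:3,3],(B1@X)[:3,3])
E
```

```text
k1 [ 0.50737122 -0.03821093] k2 [ 0.54732643 -0.03302793] slip [ 0.00067357 -0.02207207]
A 5 x ax ay az [-2.29  0.   -0.  ] d mm [-0.01 -5.08 -2.09]
B 12 x ax ay az [ 0.01  0.69 -3.4 ] d mm [1.66 0.83 0.17]
C0 5 x ax ay az [ 2.29 -0.    0.  ] d mm [0.01 4.99 2.29]
C1 5 x ax ay az [ 2.29 -0.    0.  ] d mm [ 0.01  5.08 -2.11]
D 12 x ax ay az [-0.    0.71  3.51] d mm [ 1.69  1.   -0.2 ]
E 5 x ax ay az [-2.29  0.   -0.  ] d mm [-0.01 -4.99  2.31]
[ 0.548  -0.0551  0.    ] [ 0.50717855 -0.04828695  0.01092681] [ 0.47501316 -0.01818388  0.13430124] [ 0.49548948 -0.02597389  0.13430124]
```

Call:
drive_tool(moves=[{"ax": -2.3,"ay": 0,"az": 0,"dx": 0,"dy": -0.005,"dz": -0.0021,"hand": 1},{"ax": -2.3,"ay": 0,"az": 0,"dx": 0,"dy": -0.0051,"dz": -0.0021,"hand": 1},{"ax": -2.3,"ay": 0,"az": 0,"dx": 0,"dy": -0.0051,"dz": -0.0021,"hand": 1},{"ax": -2.3,"ay": 0,"az": 0,"dx": 0,"dy": -0.0051,"dz": -0.0021,"hand": 1},{"ax": -2.3,"ay": 0,"az": 0,"dx": 0,"dy": -0.0051,"dz": -0.0021,"hand": 1},{"ax": 0,"ay": 0,"az": 0,"dx": 0,"dy": 0,"dz": 0,"hand": 1},{"ax": 0,"ay": 0,"az": 0,"dx": 0,"dy": 0,"dz": 0,"hand": 1}], squeeze=110)

```text
t: 5.25
eef_pos: [0.4747, -0.0185, 0.1337]
orientation: [2.924, -0.328, -0.033]
wrist_force: [0.2, 0.1, 1.8]
opening: 0.118
finger_force: 108.9
```

```bash
python3 - <<'E'
from h import *
im,W=cloud('side');cv2.imwrite('pics/s2.png',cv2.resize(im[120:250,230:390],None,fx=4,fy=4)[:,:,::-1])
for c in('side','top'):
    if c=='top': im,W=cloud('top')
    for l in('keg','keg_left','keg_right'):print(c,l,[(np.round(q['at'],3),q['conf']) for q in finder.spot_point(l,c)[:3]])
    z=W[...,2];m=(np.hypot(W[...,0]-.47,W[...,1]+.03)<.08)&(z>.085)&(z<.127)
    # lid plane fit
    P=W[m]; 
    if c=='top':
        best=None;rng=np.random.default_rng(0)
        for _ in range(300):
            q=P[rng.choice(len(P),3,False)];n=np.cross(q[1]-q[0],q[2]-q[0]);n/=np.linalg.norm(n)+1e-12;i=abs((P-q[0])@n)<.002
            if best is None or i.sum()>best.sum():best=i
        Q=P[best];n=np.linalg.svd(Q-Q.mean(0))[2][2];print('lid n',n*np.sign(n[2]),len(Q))
s=r.sense();print(s['eef_pos'],R.from_rotvec(s['orientation']).as_matrix().round(3),s['wrist_force'],s['moment'],s['t'])
E
```

```text
side keg [(array([ 0.326, -0.172, -0.006]), 0.75), (array([ 0.469, -0.038,  0.009]), 0.71)]
side keg_left [(array([ 0.345, -0.118, -0.002]), 0.94), (array([ 0.487,  0.008, -0.001]), 0.57)]
side keg_right [(array([ 0.458, -0.093,  0.02 ]), 0.77)]
top keg []
top keg_left []
top keg_right []Traceback (most recent call last):
  File "<stdin>", line 12, in <module>
  File "numpy/random/_generator.pyx", line 864, in numpy.random._generator.Generator.choice
ValueError: a must be a positive integer unless no samples are taken
```

View pics/s2.png

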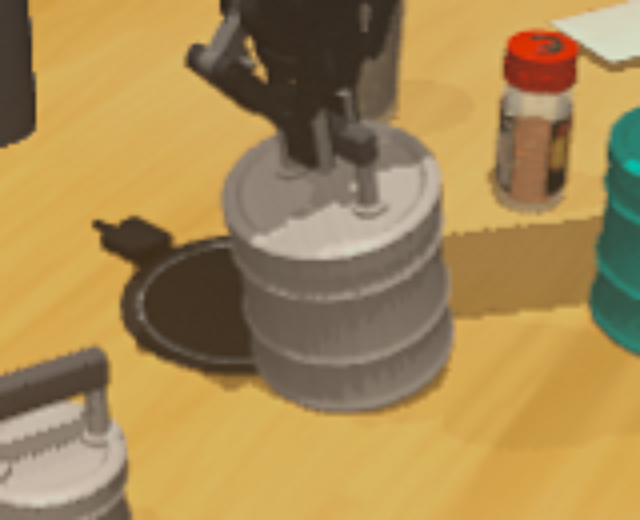

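The crop shows the keg leaning to its left with its right side raised. The finder gives keg_right z at about 0.020 and keg_left at about 0. Next, the first swing.

Call:
drive_tool(moves=[{"ax": 0,"ay": 0.7,"az": -3.4,"dx": 0.0017,"dy": 0.0008,"dz": 0.0002,"hand": 1},{"ax": 0,"ay": 0.7,"az": -3.4,"dx": 0.0017,"dy": 0.0008,"dz": 0.0002,"hand": 1},{"ax": 0,"ay": 0.7,"az": -3.4,"dx": 0.0016,"dy": 0.0008,"dz": 0.0002,"hand": 1},{"ax": 0,"ay": 0.7,"az": -3.4,"dx": 0.0017,"dy": 0.0008,"dz": 0.0002,"hand": 1},{"ax": 0,"ay": 0.7,"az": -3.4,"dx": 0.0017,"dy": 0.0009,"dz": 0.0001,"hand": 1},{"ax": 0,"ay": 0.7,"az": -3.4,"dx": 0.0016,"dy": 0.0008,"dz": 0.0002,"hand": 1},{"ax": 0,"ay": 0.7,"az": -3.4,"dx": 0.0017,"dy": 0.0008,"dz": 0.0002,"hand": 1},{"ax": 0,"ay": 0.7,"az": -3.4,"dx": 0.0017,"dy": 0.0008,"dz": 0.0001,"hand": 1},{"ax": 0,"ay": 0.7,"az": -3.4,"dx": 0.0016,"dy": 0.0009,"dz": 0.0002,"hand": 1},{"ax": 0,"ay": 0.7,"az": -3.4,"dx": 0.0017,"dy": 0.0008,"dz": 0.0002,"hand": 1},{"ax": 0,"ay": 0.7,"az": -3.4,"dx": 0.0017,"dy": 0.0008,"dz": 0.0002,"hand": 1},{"ax": 0,"ay": 0.7,"az": -3.4,"dx": 0.0016,"dy": 0.0009,"dz": 0.0001,"hand": 1},{"ax": 0,"ay": 0,"az": 0,"dx": 0,"dy": 0,"dz": 0,"hand": 1},{"ax": 0,"ay": 0,"az": 0,"dx": 0,"dy": 0,"dz": 0,"hand": 1},{"ax": 0,"ay": 0,"az": 0,"dx": 0,"dy": 0,"dz": 0,"hand": 1}])

```text
t: 7.15
eef_pos: [0.4946, -0.0257, 0.1333]
orientation: [2.855, 0.732, 0.075]
wrist_force: [-0.2, 4.3, -0.8]
opening: 0.121
finger_force: 108.9
```

```bash
python3 - <<'E'
from plan import *
im,W=cloud('side');cv2.imwrite('pics/s3.png',cv2.resize(im[120:250,230:390],None,fx=4,fy=4)[:,:,::-1])
for l in('keg','keg_left','keg_right'):print(l,[(np.round(q['at'],3),round(q['conf'],2)) for q in finder.spot_point(l,'side')[:3]])
s=r.sense();print(s['eef_pos'],s['wrist_force'],s['moment'],s['t'])
# keg pose implied by grasp
k0=np.array([.4687,-.0437]);y0=-.222
X=np.linalg.inv(M([*k0,0],R.from_euler('z',y0).as_matrix()))@M([.4693,-.0437,.1259],R.from_rotvec([-3.122,.351,-.002]).as_matrix())
np.save('X.npy',X)
K=tcp()@np.linalg.inv(X);print('implied',K[:3,3],R.from_matrix(K[:3,:3]).as_euler('ZXY'),(K@[0,.055,0,1])[:3],(K@[0,-.055,0,1])[:3])
E
```

```text
keg [(array([ 0.328, -0.172, -0.004]), 0.92)]
keg_left [(array([0.482, 0.001, 0.   ]), 0.88), (array([ 0.351, -0.119, -0.001]), 0.8)]
keg_right []
[ 0.49470268 -0.02627506  0.13341926] [ 0.69750719  4.29853839 -1.00025799] [ 1.69754152  0.42897221 -0.02196996] 7.35
implied [ 0.50632398 -0.04873007  0.01008278] [ 0.50403472 -0.20108079  0.00066369] [ 0.48029626 -0.00154017 -0.00090229] [ 0.53235171 -0.09591996  0.02106784]
```

View pics/s3.png

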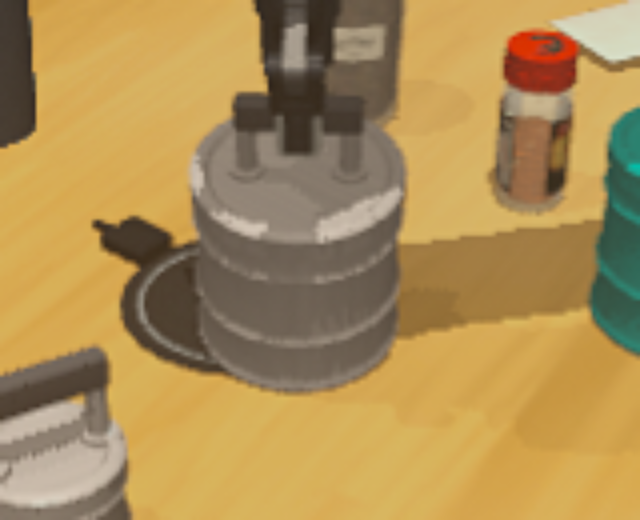

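Swung as planned: the bar has turned and the left edge is down on the table. Now rolling over to the right edge.

Call:
drive_tool(moves=[{"ax": 2.3,"ay": 0,"az": 0,"dx": 0,"dy": 0.005,"dz": 0.0023,"hand": 1},{"ax": 2.3,"ay": 0,"az": 0,"dx": 0,"dy": 0.005,"dz": 0.0023,"hand": 1},{"ax": 2.3,"ay": 0,"az": 0,"dx": 0,"dy": 0.005,"dz": 0.0023,"hand": 1},{"ax": 2.3,"ay": 0,"az": 0,"dx": 0,"dy": 0.005,"dz": 0.0023,"hand": 1},{"ax": 2.3,"ay": 0,"az": 0,"dx": 0,"dy": 0.005,"dz": 0.0018,"hand": 1},{"ax": 2.3,"ay": 0,"az": 0,"dx": 0,"dy": 0.0051,"dz": -0.0021,"hand": 1},{"ax": 2.3,"ay": 0,"az": 0,"dx": 0,"dy": 0.0051,"dz": -0.0021,"hand": 1},{"ax": 2.3,"ay": 0,"az": 0,"dx": 0,"dy": 0.0051,"dz": -0.0021,"hand": 1},{"ax": 2.3,"ay": 0,"az": 0,"dx": 0,"dy": 0.0051,"dz": -0.0021,"hand": 1},{"ax": 2.3,"ay": 0,"az": 0,"dx": 0,"dy": 0.0051,"dz": -0.0021,"hand": 1},{"ax": 0,"ay": 0,"az": 0,"dx": 0,"dy": 0,"dz": 0,"hand": 1},{"ax": 0,"ay": 0,"az": 0,"dx": 0,"dy": 0,"dz": 0,"hand": 1}])

```text
t: 8.55
eef_pos: [0.5194, -0.0723, 0.1342]
orientation: [-2.853, -0.732, 0.075]
wrist_force: [-2.3, 5.1, 3.0]
opening: 0.115
finger_force: 109.0
```

```bash
python3 - <<'E'
from plan import *
im,W=cloud('side')
for l in('keg','keg_left','keg_right'):print(l,[(np.round(q['at'],3),round(q['conf'],2)) for q in finder.spot_point(l,'side')[:3]])
X=np.load('X.npy');T=tcp();K=T@np.linalg.inv(X);psi,phi,_=R.from_matrix(K[:3,:3]).as_euler('ZXY')
print('implied',K[:3,3],psi,phi,(K@[0,.055,0,1])[:3],(K@[0,-.055,0,1])[:3])
kT=np.array([.548,-.0551]);y2=-.246
P=tip(y2,kT,-1);D1=keg(y2,.2,P,-1);E1=keg(y2,0,P,-1)
print('slip',P-(K@[0,-.055,0,1])[:2])
show('D',T,D1@X,12);show('E',D1@X,E1@X,5)
E
```

```text
keg [(array([ 0.507, -0.045,  0.011]), 0.79), (array([ 0.325, -0.174, -0.007]), 0.78)]
keg_left [(array([ 0.484, -0.004,  0.018]), 0.82), (array([ 0.345, -0.119, -0.   ]), 0.6)]
keg_right []
implied [ 0.5068069  -0.05057043  0.01079475] 0.5051875413700192 0.20040048265908394 [ 0.48072118 -0.00340404  0.02174315] [ 5.32892615e-01 -9.77368118e-02 -1.53651851e-04]
slip [ 0.00171344 -0.01070737]
D 12 x ax ay az [-0.    0.72  3.52] d mm [ 1.8   0.99 -0.21]
E 5 x ax ay az [-2.29  0.   -0.  ] d mm [-0.01 -4.99  2.31]
```

Call:
drive_tool(moves=[{"ax": 0,"ay": 0.7,"az": 3.5,"dx": 0.0018,"dy": 0.001,"dz": -0.0002,"hand": 1},{"ax": 0,"ay": 0.7,"az": 3.5,"dx": 0.0018,"dy": 0.001,"dz": -0.0002,"hand": 1},{"ax": 0,"ay": 0.7,"az": 3.5,"dx": 0.0018,"dy": 0.001,"dz": -0.0002,"hand": 1},{"ax": 0,"ay": 0.7,"az": 3.5,"dx": 0.0018,"dy": 0.001,"dz": -0.0002,"hand": 1},{"ax": 0,"ay": 0.7,"az": 3.5,"dx": 0.0018,"dy": 0.001,"dz": -0.0002,"hand": 1},{"ax": 0,"ay": 0.7,"az": 3.5,"dx": 0.0018,"dy": 0.001,"dz": -0.0002,"hand": 1},{"ax": 0,"ay": 0.7,"az": 3.5,"dx": 0.0018,"dy": 0.001,"dz": -0.0002,"hand": 1},{"ax": 0,"ay": 0.7,"az": 3.5,"dx": 0.0018,"dy": 0.001,"dz": -0.0002,"hand": 1},{"ax": 0,"ay": 0.7,"az": 3.5,"dx": 0.0018,"dy": 0.001,"dz": -0.0002,"hand": 1},{"ax": 0,"ay": 0.7,"az": 3.5,"dx": 0.0018,"dy": 0.001,"dz": -0.0002,"hand": 1},{"ax": 0,"ay": 0.7,"az": 3.5,"dx": 0.0018,"dy": 0.001,"dz": -0.0002,"hand": 1},{"ax": 0,"ay": 0.7,"az": 3.5,"dx": 0.0018,"dy": 0.001,"dz": -0.0002,"hand": 1},{"ax": 0,"ay": 0,"az": 0,"dx": 0,"dy": 0,"dz": 0,"hand": 1},{"ax": 0,"ay": 0,"az": 0,"dx": 0,"dy": 0,"dz": 0,"hand": 1},{"ax": 0,"ay": 0,"az": 0,"dx": 0,"dy": 0,"dz": 0,"hand": 1}])

```text
t: 10.25
eef_pos: [0.543, -0.0811, 0.1341]
orientation: [-2.921, 0.358, -0.035]
wrist_force: [0.4, 2.1, -0.4]
opening: 0.119
finger_force: 108.5
```

```bash
python3 - <<'E'
from plan import *
im,W=cloud('side');cv2.imwrite('pics/s4.png',cv2.resize(im[120:250,230:390],None,fx=4,fy=4)[:,:,::-1])
for l in('keg','keg_left','keg_right'):print(l,[(np.round(q['at'],3),round(q['conf'],2)) for q in finder.spot_point(l,'side')[:3]])
X=np.load('X.npy');T=tcp();K=T@np.linalg.inv(X);psi,phi,t=R.from_matrix(K[:3,:3]).as_euler('ZXY')
print('implied',K[:3,3],psi,phi,t,(K@[0,.055,0,1])[:3],(K@[0,-.055,0,1])[:3],r.sense()['wrist_force'])
P=(K@[0,-.055,0,1])[:2];show('E',T,keg(psi,0,P,-1)@X,5)
E
```

```text
keg [(array([ 0.55 , -0.052,  0.011]), 0.92), (array([ 0.327, -0.174, -0.008]), 0.82)]
keg_left [(array([ 0.348, -0.118, -0.001]), 0.96), (array([ 0.565, -0.002,  0.021]), 0.6)]
keg_right []
implied [ 0.5482871  -0.05660112  0.01069128] -0.24286412414400127 0.20009726845769804 0.0014814010590900734 [ 0.56124979 -0.00428039  0.02162333] [ 5.35324404e-01 -1.08921852e-01 -2.40780704e-04] [-0.65230381  1.43506116 -0.57607815]
E 5 x ax ay az [-2.29  0.02 -0.  ] d mm [-0.05 -5.    2.26]
```

View pics/s4.png

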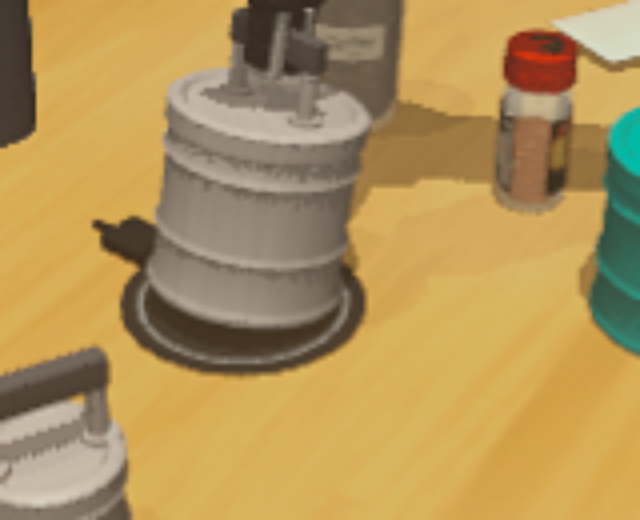

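The keg leans right, over the mat and centred on it (implied centre within about 2 mm). Setting it down flat, letting go and retreating.

Call:
drive_tool(moves=[{"ax": -2.3,"ay": 0,"az": 0,"dx": 0,"dy": -0.005,"dz": 0.0023,"hand": 1},{"ax": -2.3,"ay": 0,"az": 0,"dx": 0,"dy": -0.005,"dz": 0.0023,"hand": 1},{"ax": -2.3,"ay": 0,"az": 0,"dx": 0,"dy": -0.005,"dz": 0.0023,"hand": 1},{"ax": -2.3,"ay": 0,"az": 0,"dx": 0,"dy": -0.005,"dz": 0.0023,"hand": 1},{"ax": -2.3,"ay": 0,"az": 0,"dx": 0,"dy": -0.005,"dz": 0.0021,"hand": 1},{"ax": 0,"ay": 0,"az": 0,"dx": 0,"dy": 0,"dz": 0,"hand": 1},{"ax": 0,"ay": 0,"az": 0,"dx": 0,"dy": 0,"dz": 0,"hand": 1}])

```text
t: 11.15
eef_pos: [0.5498, -0.054, 0.1262]
orientation: [-3.117, 0.381, -0.0]
wrist_force: [-0.1, 5.3, 4.0]
opening: 0.122
finger_force: 109.1
```

Call:
drive_tool(moves=[{"ax": 0,"ay": 0,"az": 0,"dx": 0,"dy": 0,"dz": 0,"hand": 0.7},{"ax": 0,"ay": 0,"az": 0,"dx": 0,"dy": 0,"dz": 0,"hand": 0.4},{"ax": 0,"ay": 0,"az": 0,"dx": 0,"dy": 0,"dz": 0,"hand": 0.2},{"ax": 0,"ay": 0,"az": 0,"dx": 0,"dy": 0,"dz": 0,"hand": 0.2},{"ax": 0,"ay": 0,"az": 0,"dx": 0,"dy": 0,"dz": 0,"hand": 0.2},{"ax": 0,"ay": 0,"az": 0,"dx": 0,"dy": 0,"dz": 0,"hand": 0.2},{"ax": 0,"ay": 0,"az": 0,"dx": 0,"dy": 0,"dz": -0.02,"hand": 0.2},{"ax": 0,"ay": 0,"az": 0,"dx": 0,"dy": 0,"dz": -0.04,"hand": 0.2},{"ax": 0,"ay": 0,"az": 0,"dx": 0,"dy": 0,"dz": -0.04,"hand": 0.2},{"ax": 0,"ay": 0,"az": 0,"dx": 0,"dy": 0,"dz": -0.04,"hand": 0.2},{"ax": 0,"ay": 0,"az": 0,"dx": 0,"dy": 0,"dz": -0.04,"hand": 0.2},{"ax": 0,"ay": 0,"az": 0,"dx": 0,"dy": 0,"dz": 0,"hand": 0.2},{"ax": 0,"ay": 0,"az": 0,"dx": 0,"dy": 0,"dz": 0,"hand": 0.2}])

```text
t: 12.45
eef_pos: [0.5499, -0.0553, 0.3069]
orientation: [3.117, -0.384, 0.002]
wrist_force: [0.2, -1.6, -0.7]
opening: 0.798
finger_force: 0.0
```

```bash
python3 - <<'E'
from plan import *
im,W=cloud('side');cv2.imwrite('pics/s5.png',cv2.resize(im[60:250,230:390],None,fx=3,fy=3)[:,:,::-1])
for l in('keg','warming_mat','keg_left','keg_right'):print(l,[(np.round(q['at'],3),round(q['conf'],2)) for q in finder.spot_point(l,'side')[:3]])
im,W=cloud('wrist');z=W[...,2]
l=W[(np.hypot(W[...,0]-.548,W[...,1]+.055)<.08)&(z>.1)&(z<.118)]
print(len(l),cv2.minEnclosingCircle(l[:,:2].astype(np.float32)) if len(l) else '',r.sense()['wrist_force'],r.sense()['t'])
E
```

```text
keg [(array([ 0.55 , -0.054, -0.001]), 0.92), (array([ 0.326, -0.173, -0.005]), 0.57), (array([ 0.545, -0.052, -0.001]), 0.28)]
warming_mat [(array([ 0.549, -0.054, -0.002]), 0.57)]
keg_left [(array([ 0.564, -0.004, -0.002]), 0.87), (array([ 0.346, -0.119, -0.003]), 0.65)]
keg_right []
5668 ((0.5483447313308716, -0.05284307897090912), 0.055217307060956955) [-0.50030599 -1.06193899 -0.98902177] 12.75
```

View pics/s5.png

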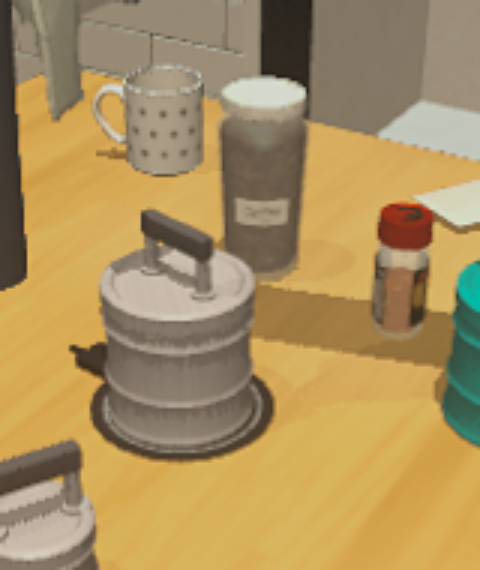

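The keg stands flat and centred on the mat, with the gripper clear of it.

```bash
python3 -c "
from station import ticket
print(ticket.hand_in())"
```

```text
the job is handed in; nothing more can be done
None
```

The keg was walked onto the mat in two steps (left edge, then right) and stands flat, about 2 mm off the mat's centre by the cameras; the gripper has let go and the job is handed in, though the hand-in gave no verdict.

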